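# Size a rod in the floating ring gauge

## Task

Size the rod that stands in the middle of the three in the wooden rack: draw it out and pass it upright, foot first, down through the rings of the ring gauge until one stops it, then lean on it there with about 13 newtons for a second, never pushing with more than 20 newtons. Let go and leave it standing in the gauge on the ring that stopped it; leave the other two rods standing in the rack and all other things where they are.

Things in the scene. Friction and masses are not known exactly. Their poses are not given: they have to be found in the camera images.
- gauge: ring gauge: aluminium base plate 130 x 120 x 12 mm, fixed to the table, carrying a cage of five steel rings (64 mm outside) stacked 24 mm apart on one upright axis, largest on top; bores 34, 30, 26, 22, 18 mm. Origin: centre of the base's underside. Nominal heights above it at which the rings stop a rod too thick for them (rod's foot at the lower edge of the ring's cone): 132, 108, 84, 60, 36 mm
- gauge_mouth (a point): nominal centre of the cage's top face, fixed to the base 144 mm above its origin (it does not follow the cage). The cage floats: its axis starts up to 5 mm off this in base x and in y, and slides 7 mm each way against about 1.2 N of friction. Top ring's cone: mouth 48 mm wide, 12 mm deep, walls 60 degrees from level; a rod landing in it pushes the cage into line
- gauge_low (a point): nominal stop point of the lowest ring, fixed to the base 36 mm above its origin. The cage is clamped rigidly up to 8 mm higher or lower than all these nominal heights, which is not measured: the stop must be felt. The cones of the lower four rings are 5 mm deep, mouths 6 mm wider than the bores; a rod may catch on a cone (up to about 7 N) before it slips through
- rack: fixed plywood block 70 x 190 x 40 mm with three round sockets in a row along its y axis, at y = -60, 0 and +60 mm, 31 mm wide, 32 mm deep. Origin: centre of its underside. Its yaw varies
- rack_mid (a point): centre of the floor of the rack's middle socket, 8 mm above the table
- rod_a: plain round aluminium rod, 28 mm diameter, 157 mm long, lower edge broken by a 1 mm bevel. Origin: centre of its lower end face; z runs up along the rod. It passes the gauge's upper 2 rings and is stopped by ring 3 from the top. Stands in one of the rack's three sockets (which one varies); about 270 g
- rod_b: plain round aluminium rod, 24 mm diameter, 157 mm long, lower edge broken by a 1 mm bevel. Origin: centre of its lower end face; z runs up along the rod. It passes the gauge's upper 3 rings and is stopped by ring 4 from the top. Stands in one of the rack's three sockets (which one varies); about 200 g
- rod_c: plain round aluminium rod, 20 mm diameter, 157 mm long, lower edge broken by a 1 mm bevel. Origin: centre of its lower end face; z runs up along the rod. It passes the gauge's upper 4 rings and is stopped by ring 5 from the top. Stands in one of the rack's three sockets (which one varies); about 140 g
- spare_ring: bystander: loose steel ring lying flat, 56 mm outer and 34 mm inner diameter, 12 mm thick; origin at the centre of its underside
- weight: bystander: small brass knobbed weight, 36 mm wide, 54 mm tall; origin at the centre of its underside
- beaker: bystander: glass beaker, 72 mm wide, 95 mm tall; origin at the centre of its underside
- driver: bystander: screwdriver lying on the table, about 200 mm long along its x axis; origin about its middle
- flask: bystander: white plastic bottle, 60 mm wide, 120 mm tall; origin at the centre of its underside
- caliper: bystander: digital calliper lying flat, 190 mm long along its x axis, 12 mm thick; origin at the middle of its underside
Things that resemble listed ones, but are neither listed nor needed, are in the scene too. What is shaped like the rod_c but yellow is not meant.

How it is judged:
On the way:
1. the middle rod is pressed upright on the ring that stops it, with over 9 N of contact force (which a push of 9 N gives) for 0.3 s, foot within 11 mm of nominal (((contact force between rod_a and gauge above 9 N and z of rod_a in the frame of gauge between 0.073 and 0.095 m and horizontal distance between rod_a and gauge below 0.014 m and angle between rod_a's own z axis and vertical below 0.12 rad and horizontal distance between each of rod_b, rod_c and rack_mid above 0.035 m and distance of each of rod_b, rod_c from where it was at the start of the episode below 0.015 m and angle between each of rod_b, rod_c's own z axis and vertical below 0.1 rad) or (contact force between rod_b and gauge above 9 N and z of rod_b in the frame of gauge between 0.049 and 0.071 m and horizontal distance between rod_b and gauge below 0.014 m and angle between rod_b's own z axis and vertical below 0.12 rad and horizontal distance between each of rod_a, rod_c and rack_mid above 0.035 m and distance of each of rod_a, rod_c from where it was at the start of the episode below 0.015 m and angle between each of rod_a, rod_c's own z axis and vertical below 0.1 rad) or (contact force between rod_c and gauge above 9 N and z of rod_c in the frame of gauge between 0.025 and 0.047 m and horizontal distance between rod_c and gauge below 0.014 m and angle between rod_c's own z axis and vertical below 0.12 rad and horizontal distance between each of rod_a, rod_b and rack_mid above 0.035 m and distance of each of rod_a, rod_b from where it was at the start of the episode below 0.015 m and angle between each of rod_a, rod_b's own z axis and vertical below 0.1 rad))), for 0.3 s.
At the end, for the whole second after the job is handed in: The rod from the middle socket stands released and at rest in the gauge on the ring that stops it (foot within 11 mm of that ring's nominal stop height and within 14 mm of the gauge's centre, tilted less than 0.12 rad); the other two rods stand in their sockets, moved less than 15 mm (((z of rod_a in the frame of gauge between 0.073 and 0.095 m and horizontal distance between rod_a and gauge below 0.014 m and angle between rod_a's own z axis and vertical below 0.12 rad and linear speed of rod_a below 0.02 m/s and contact force between the fingers and rod_a below 0.1 N and horizontal distance between each of rod_b, rod_c and rack_mid above 0.035 m and distance of each of rod_b, rod_c from where it was at the start of the episode below 0.015 m and angle between each of rod_b, rod_c's own z axis and vertical below 0.1 rad) or (z of rod_b in the frame of gauge between 0.049 and 0.071 m and horizontal distance between rod_b and gauge below 0.014 m and angle between rod_b's own z axis and vertical below 0.12 rad and linear speed of rod_b below 0.02 m/s and contact force between the fingers and rod_b below 0.1 N and horizontal distance between each of rod_a, rod_c and rack_mid above 0.035 m and distance of each of rod_a, rod_c from where it was at the start of the episode below 0.015 m and angle between each of rod_a, rod_c's own z axis and vertical below 0.1 rad) or (z of rod_c in the frame of gauge between 0.025 and 0.047 m and horizontal distance between rod_c and gauge below 0.014 m and angle between rod_c's own z axis and vertical below 0.12 rad and linear speed of rod_c below 0.02 m/s and contact force between the fingers and rod_c below 0.1 N and horizontal distance between each of rod_a, rod_b and rack_mid above 0.035 m and distance of each of rod_a, rod_b from where it was at the start of the episode below 0.015 m and angle between each of rod_a, rod_b's own z axis and vertical below 0.1 rad))); the robot touches nothing.
It fails at once if the contact force of a rod on the gauge passes 32 N (a push of over 20 N) (contact force between any of rod_a, rod_b, rod_c and gauge above 32 N).
It fails at once if a bystander is moved more than 25 mm (distance of any of spare_ring, weight, beaker, driver, flask, caliper from where it was at the start of the episode above 0.025 m).
It also fails if it takes over 58 s, if anything falls off the work surface, if the arm or the gripper's body presses on something with over 40 N, if the wrist force passes 120 N, or if a joint passes its speed limit or range.

## Robot

A 6-joint arm with a two-finger parallel gripper is mounted at the origin on the work surface. World frame = base frame: x ahead of the robot, y to its left, z up, the work surface at z = 0. Lengths are in m, angles in rad, forces in N, time in s.
With the tool pointing down it reaches from about 0.35 to 0.775 m from the base axis. Payload 7.3 kg.
Tool frame: the origin (TCP) lies on the mounting face of the last link; the fingertips stand 178 mm ahead of it and the grasp point (between the pads) lies 159 mm ahead of it (robot.tcp_to_tips is the distance from the TCP to the fingertips, in m); z points along the fingers, y is the direction in which the jaws open and shut (so a half turn about z gives the same grasp; the last joint's range is limited). The gripper opens to 92 mm and grips with 3 to 60 N. Pads are 19 mm wide; open, the fingers measure 130 mm over their backs; the gripper's body (75 mm by 190 mm) begins 47 mm behind the grasp point.
Start: joints at [-0.146, 0.342, 1.524, -0, 1.275, -0.146], TCP at [0.525, 0, 0.405] pointing down, gripper open.
Joint ranges: [-2.53, 2.53], [-0.77, 2.02], [0.04, 2.7], [-1, 4.14], [0.28, 2.66], [-3.11, 3.11]. Speed limits (rad/s): [2.57, 2.57, 3.14, 3.14, 3.14, 3.14].

## Interface

Orientations are given as [roll, pitch, yaw] about the fixed x, y, z axes, in that order (R = Rz(yaw) Ry(pitch) Rx(roll)).
In Python, from cell import robot, viewer gives the robot as it stands.
- The arm moves only by the shell command python3 -m creep 'ROWS' [OPENING] [FORCE]. ROWS is JSON, a list that holds one entry, the list of rows, each a list of 6 numbers: the shift along the world's x, y, z in mm, then the turn, a rotation vector about the world's x, y, z in degrees. A call has 1 to 5 rows; each row shifts and turns the pose as measured when the row begins; what a row does not reach is not made up. A row lasts 1/12 s, in which the tool goes at most 41.7 mm and 7.16 degrees, less where a joint would pass 70% of its speed; a pose out of reach is approached as far as the arm can. A call with a gripper value outside its range is refused whole. OPENING is the closure, from -1 (fully open) to 1 (shut), set as the call begins (- or left out, the last holds). The fingers move at their own pace and stop on an object; FORCE is the grip in N (left out, the last holds). Time passes only in rows, so rows that do not move let the fingers close. It gives the time, the measured TCP pose, the force and the opening at its end, in the units of the state.
- robot.observe(): the state, without advancing time (a new reading comes with each control period).
- viewer.read_camera(name): name is "scene" or "side" or "wrist"; returns the picture (420x560x3 uint8, blue, green, red); there is no depth.
- viewer.camera_model(name): a dict with "fx", "fy", "cx", "cy" (pixels), "pose" (4x4, takes a point from camera to world coordinates); the wrist camera has in their place "mount" (4x4, takes a point from camera to tool coordinates, whose origin is the TCP and whose axes are the flange's). Camera axes: x right, y up, looking along -z (the intrinsics and any distortion apply to the point x, -y, -z); pixel columns grow to the right and rows downward; lengths in m; the calibration is good to about 2 mm. A picture is of the moment at which its call begins: read the wrist's pose just before it. camera_model takes no time and is no camera call.
- robot.hand_in(): hands the job in, once; it reports no verdict.
The state is a dict: "time": time; "qpos": joint angles; "qvel": joint speeds; "joint_efforts": joint torques, N m; "tool_pos": TCP position; "tool_rot": TCP orientation; "contact_force": force on the tool from outside, world axes, zero at the start; "torque": the same for the moment, N m; "opening": finger opening in m.
Only numpy, scipy, OpenCV 4.12 (cv2) and the standard library are available. Lean on these libraries where they do the work, as an engineer would, in place of code of your own. Each camera call takes 0.05 s, during which the arm holds its last target. There are 200 camera calls.

## Working session

There is one attempt and no reset: what is moved stays moved. The work goes in short steps, Python scripts to look and compute and a shell command to move; the robot and the scene stay as the last step left them, time stands still between calls to the robot, and variables do not carry over. Pictures are saved under pics/ and viewed, about 8 in all and at most 12, crops included, and the job is handed in when it is done.

```bash
mkdir -p pics
python3 - <<'E'
from cell import robot, viewer
import cv2,numpy as np
np.set_printoptions(precision=4,suppress=True)
for n in ["scene","side","wrist"]:
    im=viewer.read_camera(n); cv2.imwrite(f"pics/{n}0.png",im)
    print(n,viewer.camera_model(n))
print(robot.observe())
a=cv2.imread("pics/scene0.png");b=cv2.imread("pics/side0.png")
E
```

```text
scene {'fx': 416.5906535153573, 'fy': 416.5906535153573, 'cx': 275.4417182295586, 'cy': 202.2725624528034, 'pose': array([[ 0.755 , -0.5383,  0.3746,  0.9429],
       [ 0.6558,  0.6242, -0.4247, -0.4676],
       [-0.0052,  0.5663,  0.8242,  0.917 ],
       [ 0.    ,  0.    ,  0.    ,  1.    ]])}
side {'fx': 522.3866170466233, 'fy': 522.3866170466233, 'cx': 275.84041548878196, 'cy': 209.20805329496454, 'pose': array([[-0.9672,  0.2084, -0.1453,  0.3493],
       [-0.2537, -0.762 ,  0.5959,  0.7603],
       [ 0.0134,  0.6132,  0.7898,  1.2052],
       [ 0.    ,  0.    ,  0.    ,  1.    ]])}
wrist {'fx': 294.8067149771794, 'fy': 294.8067149771794, 'cx': 280.304858156676, 'cy': 211.26189589798827, 'mount': array([[ 0.0002,  0.96  ,  0.2799,  0.0754],
       [ 1.    ,  0.0002, -0.0014, -0.0001],
       [-0.0014,  0.2799, -0.96  ,  0.02  ],
       [ 0.    ,  0.    ,  0.    ,  1.    ]])}
{'time': 0.15, 'qpos': array([-0.146 ,  0.3426,  1.5247, -0.    ,  1.2754, -0.146 ]), 'qvel': array([-0.0017, -0.0016, -0.0028,  0.0003, -0.0013,  0.0009]), 'joint_efforts': array([  0.0008, -43.1471, -24.4353,   0.0718,   0.0538,  -0.0001]), 'tool_pos': array([0.5249, 0.    , 0.4042]), 'tool_rot': array([-3.1405, -0.0002,  1.5708]), 'contact_force': array([-0.2168,  0.1751, -0.6557]), 'torque': array([-0.007 , -0.0404,  0.055 ]), 'opening': 0.09149437780281648}
```

View pics/scene0.png

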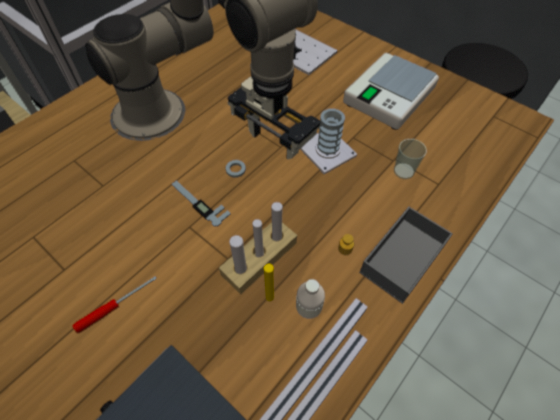

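View pics/side0.png

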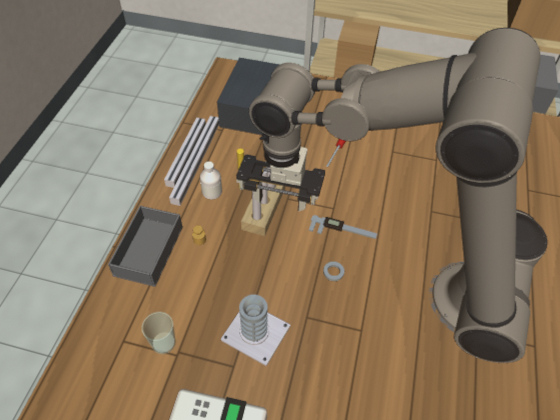

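View pics/wrist0.png

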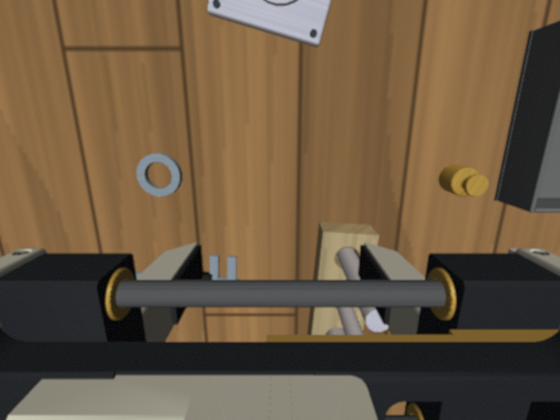

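The scene view shows the rack with three grey rods, tops near (237,242), (257,223) and (277,207), and the gauge mouth near (331,117). In the side view the gauge mouth is near (253,303), and the gripper partly hides the rods near (258,195). The wrist view shows the rack at (345,270). I'll crop closer.

Run:
```python
import cv2,numpy as np
a=cv2.imread("pics/scene0.png");b=cv2.imread("pics/side0.png")
def c(im,x,y,w,h,s): return cv2.resize(im[y:y+h,x:x+w],None,fx=s,fy=s,interpolation=cv2.INTER_CUBIC)
# scene rods x 215-305,y 190-290 ; scene gauge 300-360,y100-175; side gauge 215-295,y285-365; side rods 230-300,y165-240
t=np.zeros((600,800,3),np.uint8)
for im,x,y,w,h,s,X,Y in [(a,215,190,100,75,4,0,0),(a,300,100,60,75,4,410,0),(b,225,150,80,75,4,0,300),(b,215,285,80,75,4,410,300)]:
    q=c(im,x,y,w,h,s); t[Y:Y+q.shape[0],X:X+q.shape[1]]=q
    for k in range(0,w,20): cv2.putText(t,str(x+k),(X+k*s,Y+8),0,.3,(0,255,255)); cv2.line(t,(X+k*s,Y+8),(X+k*s,Y+14),(0,255,255))
    for k in range(0,h,20): cv2.putText(t,str(y+k),(X,Y+k*s+4),0,.3,(0,255,0))
cv2.imwrite("pics/t1.png",t)
```

```text
(no output)
```

View pics/t1.png

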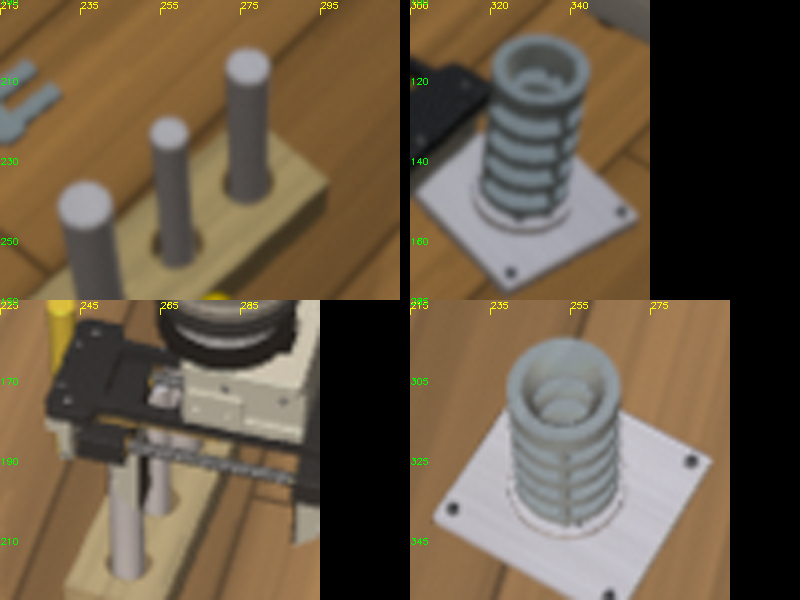

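The crop shows the middle rod is the thinnest, with its top centre at (257.7,223.2) in scene. The outer rods' tops are at (236,240.7) and (277,206.5). The cage's top-face centre is at (332.7,117.5) in scene and (253.5,308.2) in side. Next I triangulate the gauge and set the approach for a wrist look.

```bash
cat > h.py <<'E'
from cell import robot, viewer
import cv2,numpy as np
from scipy.spatial.transform import Rotation as R
np.set_printoptions(precision=4,suppress=True)
def ray(m,P,u,v):
    d=P[:3,:3]@np.array([(u-m['cx'])/m['fx'],-(v-m['cy'])/m['fy'],-1.]); return P[:3,3],d/np.linalg.norm(d)
def fixed(n,u,v): m=viewer.camera_model(n); return ray(m,m['pose'],u,v)
def wristpose(s):
    T=np.eye(4);T[:3,:3]=R.from_euler('xyz',s['tool_rot']).as_matrix();T[:3,3]=s['tool_pos'];return T@viewer.camera_model('wrist')['mount']
def plane(r,z): return r[0]+r[1]*(z-r[0][2])/r[1][2]
def tri(rs):
    A=sum(np.eye(3)-np.outer(d,d) for o,d in rs);b=sum((np.eye(3)-np.outer(d,d))@o for o,d in rs)
    p=np.linalg.solve(A,b);return p,[np.linalg.norm(np.cross(p-o,d)) for o,d in rs]
E
python3 - <<'E'
from h import *
T=[plane(fixed('scene',*p),.165) for p in [(236,240.7),(257.7,223.2),(277,206.5)]]
print(T); d=T[2]-T[0]; print('row yaw',np.degrees(np.arctan2(d[1],d[0])),np.linalg.norm(d))
print('gauge mouth',tri([fixed('scene',332.7,117.5),fixed('side',253.5,308.2)]))
for p in [(261.5-2,256)]: print(plane(fixed('scene',*p),.008))
# gauge plate corners / screws
print('plate side',[plane(fixed('side',*p),.012) for p in [(225.5,336.8),(285.2,325.2),(264.5,359.5)]])
print('plate scene',[plane(fixed('scene',*p),.012) for p in [(353,153),(325,168)]])
# rod c other things heights: flask, yellow
for n,p in dict(flask=(312,287)).items(): print(n,plane(fixed('scene',*p),.12))
print('yellow',plane(fixed('scene',269,269),.165))
print('weight',plane(fixed('scene',347,243),.03),'ring',plane(fixed('scene',235,168),.012),'beaker',plane(fixed('scene',411,148),.095))
E
```

```text
[array([ 0.6026, -0.2057,  0.165 ]), array([ 0.608 , -0.1452,  0.165 ]), array([ 0.611 , -0.0863,  0.165 ])]
row yaw 85.9620058408814 0.11970750993625419
gauge mouth (array([0.5234, 0.24  , 0.1345]), [np.float64(0.00019563790380790758), np.float64(0.00019563790380780187)])
[ 0.6044 -0.1442  0.008 ]
plate side [array([0.5873, 0.2716, 0.012 ]), array([0.4547, 0.2045, 0.012 ]), array([0.4807, 0.3021, 0.012 ])]
plate scene [array([0.5876, 0.2732, 0.012 ]), array([0.5603, 0.1767, 0.012 ])]
flask [ 0.7743 -0.1663  0.12  ]
yellow [ 0.6963 -0.209   0.165 ]
weight [0.7492 0.0122 0.03  ] ring [0.3698 0.0127 0.012 ] beaker [0.7254 0.3186 0.095 ]
```

Rod spacing (119.7 mm) agrees with the 0.165 m top height. The middle rod is at about (0.608, -0.145), the row yaw is about 86°, and the cage mouth is at about (0.523, 0.240, 0.135). I'll move above the rod with the jaws across the row.

```bash
python3 -m creep '[[[20,-36,0,0,0,-4],[20,-36,0,0,0,0],[20,-36,0,0,0,0],[18,-35,0,0,0,0],[0,0,0,0,0,0]]]' -1 40
```

```text
time: 0.57
tool_pos: [0.6041, -0.1462, 0.4029]
tool_rot: [-3.137, -0.001, 1.504]
contact_force: [-1.4, 0.6, -0.5]
opening: 0.0921
```

Run:
```python
from h import *
s=robot.observe(); im=viewer.read_camera('wrist'); cv2.imwrite('pics/w1.png',im); P=wristpose(s)
print(s['tool_pos'],np.degrees(s['tool_rot']),s['contact_force'])
m=viewer.camera_model('wrist')
def proj(p):
    q=P[:3,:3].T@(np.array(p)-P[:3,3]); return m['cx']+m['fx']*q[0]/-q[2], m['cy']-m['fy']*q[1]/-q[2]
print([proj(p) for p in [(.6026,-.2057,.165),(.608,-.1452,.165),(.611,-.0863,.165)]])
```

```text
[ 0.6041 -0.1462  0.4029] [-179.7616   -0.0757   86.1857] [-1.36    0.6062 -0.4899]
[(np.float64(284.19401124460927), np.float64(293.48115950913683)), (np.float64(286.24741640445137), np.float64(224.7601853266754)), (np.float64(285.4477679112907), np.float64(147.60222576373297))]
```

View pics/w1.png

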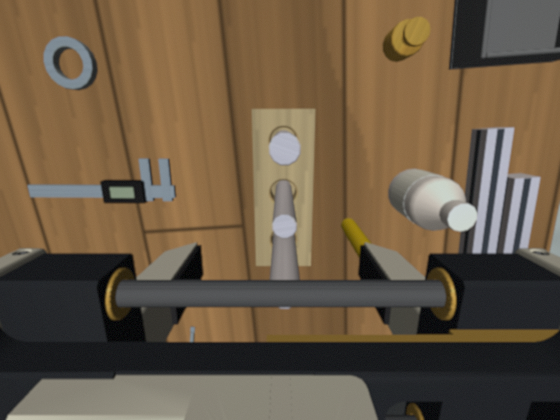

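The wrist view shows the middle rod's top at (284.5,226.5), where (286,225) was predicted, and the right rod's top at (285,148).

Run:
```python
from h import *
m=viewer.camera_model('wrist');s=robot.observe();P=wristpose(s)
im=cv2.imread('pics/w1.png');g=cv2.cvtColor(im,cv2.COLOR_BGR2HSV)
mask=((g[:,:,2]>165)&(g[:,:,1]<60)).astype(np.uint8)
n,l,st,c=cv2.connectedComponentsWithStats(mask)
for i in range(1,n):
    if 150<st[i,4]<1500 and 240<c[i][0]<330 and 120<c[i][1]<250: print(st[i],c[i],plane(ray(m,P,*c[i]),.165), 'diam px',st[i,2], 'tri',tri([ray(m,P,*c[i]),fixed('scene',*((257.7,223.2) if c[i][1]>190 else (277,206.5)))]))
```

```text
[268 133  33  31 774] [284.0207 147.9599] [ 0.6087 -0.0837  0.165 ] diam px 33 tri (array([ 0.6088, -0.0839,  0.1601]), [np.float64(0.0001178533032236257), np.float64(0.00011785330322377923)])
[271 215  25  23 420] [283.7    225.6929] [ 0.6047 -0.143   0.165 ] diam px 25 tri (array([ 0.6054, -0.1439,  0.161 ]), [np.float64(0.000839219322017468), np.float64(0.0008392193220173446)])
```

The middle rod is about 20 mm across, so it is rod_c, at (0.606, -0.144) with its top at about 0.163 m. I descend and grip near the top.

```bash
python3 -m creep '[[[2,2,-25,0,0,0],[0,0,-30,0,0,0],[0,0,-25,0,0,0],[0,0,-10,0,0,0],[0,0,0,0,0,0]]]' -1 40; python3 -m creep '[[[0,0,0,0,0,0],[0,0,0,0,0,0]]]'
```

```text
time: 1.03
tool_pos: [0.6035, -0.1395, 0.3095]
tool_rot: [-3.136, -0.005, 1.504]
contact_force: [0.4, 0.5, -0.3]
opening: 0.0919
time: 1.2
tool_pos: [0.6031, -0.138, 0.3094]
tool_rot: [-3.134, -0.006, 1.505]
contact_force: [0.1, -0.0, 0.2]
opening: 0.0918
```

```bash
python3 -m creep '[[[2,-4,2,-0.34,-0.43,0],[1,-2,1,0,0,0]]]'; python3 -m creep '[[[0,0,0,0,0,0]]]'
```

```text
time: 1.37
tool_pos: [0.6064, -0.1433, 0.3147]
tool_rot: [3.138, 0.001, 1.506]
contact_force: [-0.2, -0.8, 0.1]
opening: 0.0918
time: 1.45
tool_pos: [0.6068, -0.1437, 0.3161]
tool_rot: [3.136, 0.002, 1.506]
contact_force: [-0.5, -0.4, 0.2]
opening: 0.0919
```

```bash
python3 -m creep '[[[-1,0,-4,0.1,0.25,0],[0,0,0,0,0,0]]]'; python3 -m creep '[[[0,0,0,0,0,0],[0,0,0,0,0,0],[0,0,0,0,0,0],[0,0,0,0,0,0],[0,0,0,0,0,0]]]' 1 40;  python3 -m creep '[[[0,0,0,0,0,0],[0,0,0,0,0,0],[0,0,0,0,0,0]]]'
```

```text
time: 1.62
tool_pos: [0.606, -0.1441, 0.3135]
tool_rot: [3.137, 0.001, 1.506]
contact_force: [-0.2, -0.4, -0.2]
opening: 0.0917
time: 2.03
tool_pos: [0.6059, -0.1442, 0.3138]
tool_rot: [3.137, 0.001, 1.505]
contact_force: [0.2, 0.3, -0.3]
opening: 0.063
time: 2.28
tool_pos: [0.6059, -0.1442, 0.3136]
tool_rot: [3.137, 0.001, 1.506]
contact_force: [-0.6, -0.9, -0.4]
opening: 0.0431
```

```bash
python3 -m creep '[[[0,0,0,0,0,0],[0,0,0,0,0,0],[0,0,0,0,0,0],[0,0,0,0,0,0],[0,0,0,0,0,0]]]';  python3 -m creep '[[[0,0,0,0,0,0],[0,0,0,0,0,0]]]'
```

```text
time: 2.7
tool_pos: [0.6059, -0.1441, 0.3136]
tool_rot: [3.138, 0.001, 1.506]
contact_force: [0.6, 0.4, 0.1]
opening: 0.0183
time: 2.87
tool_pos: [0.6058, -0.1441, 0.3136]
tool_rot: [3.138, 0.001, 1.506]
contact_force: [-0.3, 0.8, 0.4]
opening: 0.018
```

```bash
python3 -m creep '[[[0,0,10,0,0,0],[0,0,15,0,0,0],[0,0,20,0,0,0],[0,0,0,0,0,0]]]'
```

```text
time: 3.2
tool_pos: [0.6054, -0.144, 0.3598]
tool_rot: [-3.141, -0.0, 1.506]
contact_force: [0.9, -0.6, -0.5]
opening: 0.018
```

```bash
python3 -m creep '[[[0,0,30,0,0,0],[0,0,35,0,0,0],[0,0,35,0,0,0],[0,0,30,0,0,0],[0,0,0,0,0,0]]]'; python3 -m creep '[[[0,0,0,0,0,0]]]'
python3 - <<'E'
from h import *
a=viewer.read_camera('scene');b=viewer.read_camera('side')
t=np.hstack([cv2.resize(a[90:290,190:370],None,fx=2.2,fy=2.9),cv2.resize(b[20:370,170:350],None,fx=2.2,fy=1.65)]);cv2.imwrite('pics/t2.png',t)
E
```

```text
time: 3.62
tool_pos: [0.6037, -0.1433, 0.4915]
tool_rot: [-3.135, -0.003, 1.506]
contact_force: [1.0, -0.2, 0.2]
opening: 0.0177
time: 3.7
tool_pos: [0.6037, -0.1433, 0.4919]
tool_rot: [-3.136, -0.002, 1.506]
contact_force: [-0.3, -0.5, -2.6]
opening: 0.0184Traceback (most recent call last):
  File "<stdin>", line 3, in <module>
    return _nx.concatenate(arrs, 1, dtype=dtype, casting=casting)
           ~~~~~~~~~~~~~~~^^^^^^^^^^^^^^^^^^^^^^^^^^^^^^^^^^^^^^^
ValueError: all the input array dimensions except for the concatenation axis must match exactly, but along dimension 0, the array at index 0 has size 580 and the array at index 1 has size 578
```

```bash
python3 -m creep '[[[-8,25,2,0,0.3,0],[-8,38,0,0,0,0],[-8,38,0,0,0,0],[-8,38,0,0,0,0],[-8,38,0,0,0,0]]]'; python3 -m creep '[[[-8,38,0,0,0,0],[-8,38,0,0,0,0],[-8,38,0,0,0,0],[-8,30,0,0,0,0],[0,0,0,0,0,0]]]';python3 -m creep '[[[0,0,0,0,0,0],[0,0,0,0,0,0]]]'
```

```text
time: 4.22
tool_pos: [0.5627, 0.0311, 0.4808]
tool_rot: [-3.112, -0.001, 1.492]
contact_force: [-0.2, -0.4, -1.2]
opening: 0.0185
time: 4.63
tool_pos: [0.5254, 0.1872, 0.4704]
tool_rot: [-3.094, -0.001, 1.497]
contact_force: [0.7, -0.6, -1.6]
opening: 0.0184
time: 4.8
tool_pos: [0.5246, 0.1889, 0.467]
tool_rot: [-3.088, 0.001, 1.501]
contact_force: [0.4, 0.4, -2.0]
opening: 0.0183
```

```bash
python3 -m creep '[[[0,8,20,-0.2,-3.0,0],[0,15,5,0,0,0],[0,0,0,0,0,0],[0,0,0,0,0,0]]]'
```

```text
time: 5.13
tool_pos: [0.5265, 0.208, 0.4883]
tool_rot: [-3.135, 0.005, 1.495]
contact_force: [1.0, -1.1, -2.0]
opening: 0.0181
```

```bash
cat > look.py <<'E'
from h import *
import sys
a=viewer.read_camera('scene');b=viewer.read_camera('side')
cv2.imwrite('pics/a.png',a);cv2.imwrite('pics/b.png',b)
def g(im,x,y,w,h,s):
    t=cv2.resize(im[y:y+h,x:x+w],None,fx=s,fy=s,interpolation=cv2.INTER_CUBIC)
    for k in range(0,w,10): cv2.line(t,(k*s,0),(k*s,6 if k%20 else 12),(0,255,255)); (k%20==0) and cv2.putText(t,str(x+k),(k*s,22),0,.35,(0,255,255))
    for k in range(0,h,10): cv2.line(t,(0,k*s),(6 if k%20 else 12,k*s),(0,255,0)); (k%20==0) and cv2.putText(t,str(y+k),(14,k*s+4),0,.35,(0,255,0))
    return t
cv2.imwrite(sys.argv[1],np.hstack([g(a,280,50,90,140,4),g(b,200,210,110,140,4)]))
E
python3 look.py pics/t3.png
```

```text
(no output)
```

View pics/t3.png

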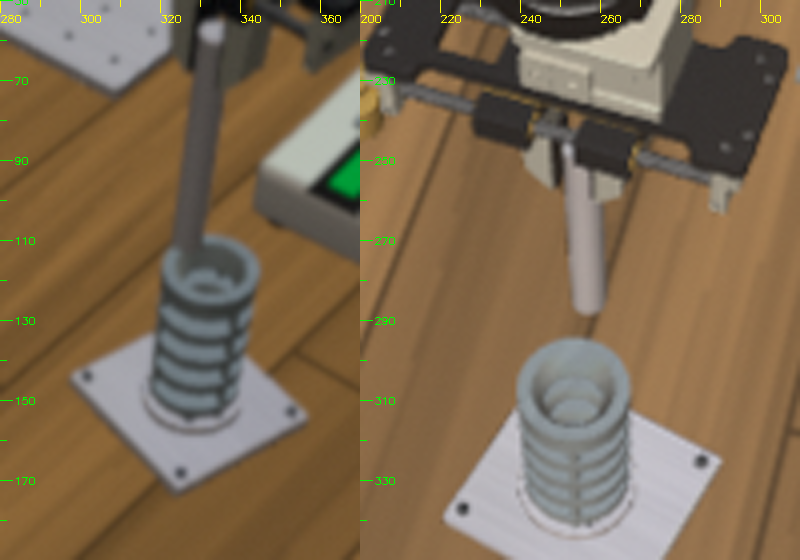

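The picture shows the rod held upright in the gripper. Its foot is near (326.7,110.2) in scene and (257,286) in side, and the cage mouth has not moved.

Run:
```python
from h import *
f,e=tri([fixed('scene',326.8,109.8),fixed('side',257,285.8)]);print('foot',f,e)
print('top',plane(fixed('scene',333,57.5),f[2]+.157))
for p,q in [((332.3,117.3),(252.8,308.0)),((332.7,117.5),(253.5,308.2))]: print('mouth',tri([fixed('scene',*p),fixed('side',*q)]))
s=robot.observe();T=R.from_euler('xyz',s['tool_rot']).as_matrix();print(s['tool_pos']+T[:,2]*.3056,T[:,2])
```

```text
foot [0.5226 0.2085 0.1833] [np.float64(0.0005532908276261688), np.float64(0.000553290827626176)]
top [0.523  0.2047 0.3403]
mouth (array([0.5238, 0.2397, 0.1353]), [np.float64(0.0011067731767157004), np.float64(0.0011067731767156292)])
mouth (array([0.5234, 0.24  , 0.1345]), [np.float64(0.00019563790380790758), np.float64(0.00019563790380780187)])
[0.5239 0.2065 0.1823] [-0.0081 -0.0043 -1.    ]
```

```bash
python3 -m creep '[[[-1,15,0,0.3,-0.4,0],[0,13,0,0,0,0],[0,0,0,0,0,0],[0,0,0,0,0,0]]]'; python3 -m creep '[[[0,0,0,0,0,0]]]'
```

```text
time: 5.57
tool_pos: [0.5261, 0.2356, 0.486]
tool_rot: [-3.138, 0.0, 1.491]
contact_force: [0.7, -0.4, -0.7]
opening: 0.018
time: 5.65
tool_pos: [0.5261, 0.2359, 0.4858]
tool_rot: [-3.137, 0.0, 1.491]
contact_force: [0.2, 0.9, -1.6]
opening: 0.018
```

```bash
python3 -m creep '[[[-1,2,-10,0,-0.25,0],[0,0,-12,0,0,0],[0,0,-6,0,0,0],[0,0,0,0,0,0]]]'; python3 -m creep '[[[0,0,0,0,0,0]]]'; python3 look.py pics/t4.png
```

```text
time: 5.98
tool_pos: [0.525, 0.2376, 0.4572]
tool_rot: [3.14, 0.001, 1.492]
contact_force: [0.3, 0.1, -1.2]
opening: 0.0183
time: 6.07
tool_pos: [0.525, 0.2375, 0.4572]
tool_rot: [3.141, 0.001, 1.492]
contact_force: [0.3, -0.5, -1.6]
opening: 0.0185
```

View pics/t4.png

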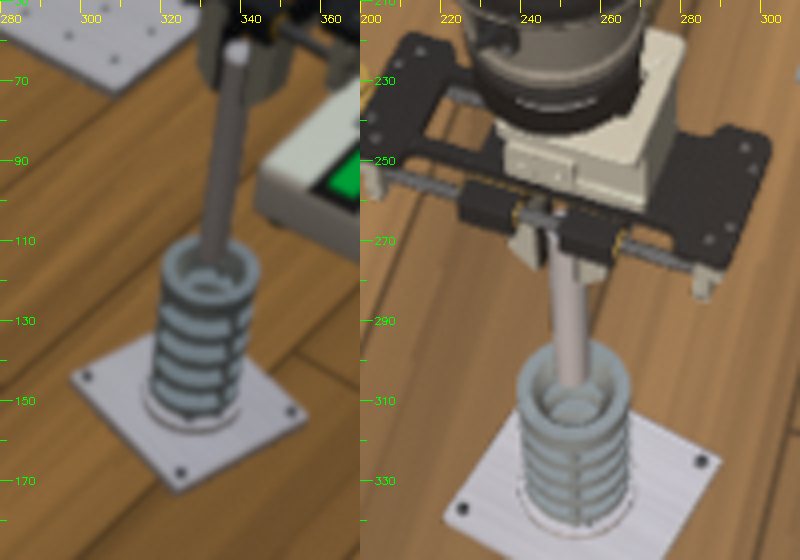

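The foot is centred over the mouth, near (333.7,114) in scene and (252.7,304.5) in side. I'll lower it gently.

```bash
python3 -m creep '[[[0,0,-5,0,0,0],[0,0,-5,0,0,0],[0,0,-5,0,0,0],[0,0,-5,0,0,0],[0,0,0,0,0,0]]]'; python3 -m creep '[[[0,0,-5,0,0,0],[0,0,-5,0,0,0],[0,0,-3,0,0,0],[0,0,0,0,0,0]]]'
```

```text
time: 6.58
tool_pos: [0.5252, 0.2373, 0.4371]
tool_rot: [3.137, -0.001, 1.491]
contact_force: [-0.3, -0.3, -1.4]
opening: 0.0183
time: 6.92
tool_pos: [0.5252, 0.2373, 0.4223]
tool_rot: [3.138, -0.0, 1.491]
contact_force: [-0.2, -0.5, -1.3]
opening: 0.0182
```

```bash
python3 -m creep '[[[0,0,-4,0,0.2,0],[0,0,-4,0,0,0],[0,0,-4,0,0,0],[0,0,-4,0,0,0],[0,0,0,0,0,0]]]'; python3 -m creep '[[[0,0,-4,0,0,0],[0,0,-4,0,0,0],[0,0,-4,0,0,0],[0,0,0,0,0,0]]]'
```

```text
time: 7.33
tool_pos: [0.5252, 0.2373, 0.4046]
tool_rot: [-3.142, -0.0, 1.491]
contact_force: [-0.1, 0.2, -1.5]
opening: 0.0183
time: 7.67
tool_pos: [0.5252, 0.2373, 0.3913]
tool_rot: [3.142, -0.0, 1.491]
contact_force: [-0.5, -0.2, -1.6]
opening: 0.0178
```

```bash
python3 -m creep '[[[0,0,-3,0,0,0],[0,0,-3,0,0,0],[0,0,-3,0,0,0],[0,0,-3,0,0,0]]]'; python3 -m creep '[[[0,0,-3,0,0,0],[0,0,-3,0,0,0],[0,0,0,0,0,0]]]'
```

```text
time: 8.0
tool_pos: [0.5254, 0.2374, 0.3788]
tool_rot: [3.14, -0.001, 1.491]
contact_force: [0.3, 0.0, -0.4]
opening: 0.0181
time: 8.25
tool_pos: [0.5252, 0.2373, 0.3714]
tool_rot: [3.141, -0.0, 1.491]
contact_force: [-0.2, 0.3, -2.1]
opening: 0.0179
```

```bash
python3 -m creep '[[[0,0,-2,0,0,0],[0,0,-2,0,0,0],[0,0,-2,0,0,0]]]'; python3 -m creep '[[[0,0,-2,0,0,0],[0,0,-2,0,0,0],[0,0,-2,0,0,0]]]'
```

```text
time: 8.5
tool_pos: [0.5254, 0.2373, 0.3653]
tool_rot: [3.141, -0.0, 1.491]
contact_force: [-0.2, -0.2, -0.9]
opening: 0.0177
time: 8.75
tool_pos: [0.5254, 0.2374, 0.3588]
tool_rot: [3.14, -0.001, 1.491]
contact_force: [-0.5, 0.0, -1.5]
opening: 0.0179
```

```bash
python3 -m creep '[[[0,0,-2,0,0,0],[0,0,-2,0,0,0],[0,0,-2,0,0,0]]]'; python3 -m creep '[[[0,0,-2,0,0,0],[0,0,-2,0,0,0]]]'; python3 -m creep '[[[0,0,-2,0,0,0],[0,0,-2,0,0,0]]]'
```

```text
time: 9.0
tool_pos: [0.5253, 0.2375, 0.3522]
tool_rot: [3.14, -0.001, 1.491]
contact_force: [0.4, 0.1, -2.0]
opening: 0.0186
time: 9.17
tool_pos: [0.5253, 0.2375, 0.3477]
tool_rot: [3.14, -0.001, 1.491]
contact_force: [0.3, 0.5, -1.4]
opening: 0.0186
time: 9.33
tool_pos: [0.5253, 0.2375, 0.3433]
tool_rot: [3.141, -0.001, 1.491]
contact_force: [-1.5, -0.6, -1.1]
opening: 0.0182
```

```bash
for i in 1; do python3 -m creep '[[[0,0,-2,0,0,0],[0,0,-2,0,0,0]]]'; done; python3 -m creep '[[[0,0,-2,0,0,0]]]'
```

```text
time: 9.5
tool_pos: [0.5253, 0.2375, 0.3388]
tool_rot: [3.141, -0.001, 1.491]
contact_force: [0.0, 0.6, -2.0]
opening: 0.018
time: 9.58
tool_pos: [0.5253, 0.2376, 0.3367]
tool_rot: [3.14, -0.001, 1.491]
contact_force: [-1.2, 1.1, 2.6]
opening: 0.0184
```

```bash
python3 -m creep '[[[0,0,-1,0,0,0]]]'; python3 -m creep '[[[0,0,-1,0,0,0]]]';python3 -m creep '[[[0,0,-1,0,0,0]]]'
```

```text
time: 9.67
tool_pos: [0.5253, 0.2377, 0.3359]
tool_rot: [3.14, -0.002, 1.491]
contact_force: [-0.7, 0.4, 5.1]
opening: 0.018
time: 9.75
tool_pos: [0.5254, 0.2379, 0.3357]
tool_rot: [3.139, -0.003, 1.491]
contact_force: [-1.9, 1.0, 7.2]
opening: 0.0184
time: 9.83
tool_pos: [0.5256, 0.238, 0.3357]
tool_rot: [3.137, -0.003, 1.491]
contact_force: [-1.2, 0.8, 5.9]
opening: 0.0181
```

```bash
python3 -m creep '[[[0,0,-1.5,0,0,0],[0,0,-1.5,0,0,0]]]'; python3 -m creep '[[[0,0,-2,0,0,0],[0,0,-2,0,0,0]]]'
```

```text
time: 10.0
tool_pos: [0.526, 0.2381, 0.3356]
tool_rot: [3.132, -0.004, 1.492]
contact_force: [-2.1, -0.7, 8.2]
opening: 0.0186
time: 10.17
tool_pos: [0.5263, 0.2381, 0.3354]
tool_rot: [3.127, -0.006, 1.492]
contact_force: [-4.4, 0.4, 13.5]
opening: 0.0185
```

```bash
python3 -m creep '[[[-0.3,0,-1.7,-0.2,0.5,0],[-0.2,0,-1.7,-0.1,0.5,0]]]'; python3 -m creep '[[[-0.2,0,-1.8,-0.1,0.3,0],[-0.2,0,-1.8,-0.1,0.3,0]]]'
```

```text
time: 10.33
tool_pos: [0.5264, 0.2383, 0.3356]
tool_rot: [3.137, -0.002, 1.492]
contact_force: [0.7, 0.3, 4.9]
opening: 0.0185
time: 10.5
tool_pos: [0.5274, 0.2386, 0.3356]
tool_rot: [3.138, -0.001, 1.492]
contact_force: [0.1, 1.0, 7.7]
opening: 0.0183
```

```bash
python3 -m creep '[[[-0.5,-0.3,-2.6,-0.1,0.2,0],[-0.5,-0.3,-2.6,-0.1,0.2,0]]]'; python3 -m creep '[[[-0.5,0,-2.6,-0.1,0.2,0],[-0.5,0,-2.6,-0.1,0.2,0]]]'
```

```text
time: 10.67
tool_pos: [0.5277, 0.2385, 0.3353]
tool_rot: [3.135, -0.001, 1.492]
contact_force: [-2.4, 0.5, 14.2]
opening: 0.0178
time: 10.83
tool_pos: [0.5275, 0.239, 0.3354]
tool_rot: [3.133, -0.0, 1.492]
contact_force: [-2.7, 0.3, 12.7]
opening: 0.0182
```

Reading about 13 N; holding that for over a second.

```bash
python3 -m creep '[[[-0.5,-0.2,-2.5,0,0.25,0],[-0.5,-0.2,-2.5,0,0.25,0],[-0.5,-0.2,-2.5,0,0.25,0]]]'; python3 -m creep '[[[-0.5,-0.2,-2.5,0,0.25,0],[-0.5,-0.2,-2.5,0,0.25,0],[-0.5,-0.2,-2.5,0,0.25,0]]]'
```

```text
time: 11.08
tool_pos: [0.5271, 0.2389, 0.3354]
tool_rot: [3.134, -0.004, 1.493]
contact_force: [-2.1, -0.4, 11.2]
opening: 0.0181
time: 11.33
tool_pos: [0.5269, 0.2383, 0.3354]
tool_rot: [3.133, -0.007, 1.493]
contact_force: [-1.2, -0.4, 11.9]
opening: 0.0178
```

```bash
python3 -m creep '[[[-0.5,-0.2,-2.5,0,0.25,0],[-0.5,-0.2,-2.5,0,0.25,0],[-0.5,-0.2,-2.5,0,0.25,0]]]'; python3 -m creep '[[[-0.5,-0.2,-2.5,0,0.25,0],[-0.5,-0.2,-2.5,0,0.25,0],[-0.5,-0.2,-2.5,0,0.25,0]]]'
```

```text
time: 11.58
tool_pos: [0.5268, 0.2377, 0.3354]
tool_rot: [3.133, -0.009, 1.493]
contact_force: [-1.9, -2.0, 11.7]
opening: 0.0182
time: 11.83
tool_pos: [0.5267, 0.2371, 0.3354]
tool_rot: [3.132, -0.012, 1.494]
contact_force: [-2.0, -0.5, 12.4]
opening: 0.0184
```

```bash
python3 -m creep '[[[-0.5,0.2,-2.5,-0.2,0.25,0],[-0.5,0.2,-2.5,-0.2,0.25,0],[-0.5,0.2,-2.5,-0.2,0.25,0]]]'; python3 -m creep '[[[0,0,0,-0.2,0.3,0],[0,0,0,-0.1,0.2,0],[0,0,0,0,0,0]]]'
```

```text
time: 12.08
tool_pos: [0.5265, 0.2379, 0.3354]
tool_rot: [3.132, -0.005, 1.494]
contact_force: [-2.4, 0.7, 12.6]
opening: 0.0182
time: 12.33
tool_pos: [0.5267, 0.2382, 0.3368]
tool_rot: [3.137, -0.0, 1.494]
contact_force: [0.0, 0.7, -1.1]
opening: 0.0185
```

```bash
python3 -m creep '[[[0,0,0,0,0,0],[0,0,0,0,0,0],[0,0,0,0,0,0],[0,0,0,0,0,0],[0,0,0,0,0,0]]]' -1; python3 -m creep '[[[0,0,0,0,0,0],[0,0,0,0,0,0],[0,0,0,0,0,0],[0,0,0,0,0,0],[0,0,0,0,0,0]]]'; python3 -m creep '[[[0,0,0,0,0,0],[0,0,0,0,0,0]]]'
```

```text
time: 12.75
tool_pos: [0.5269, 0.2377, 0.3357]
tool_rot: [3.138, 0.001, 1.494]
contact_force: [0.0, -0.1, -0.3]
opening: 0.047
time: 13.17
tool_pos: [0.5269, 0.2376, 0.3355]
tool_rot: [3.138, 0.001, 1.494]
contact_force: [0.7, -0.3, 0.2]
opening: 0.0803
time: 13.33
tool_pos: [0.5269, 0.2376, 0.3356]
tool_rot: [3.138, 0.001, 1.494]
contact_force: [-0.2, 0.1, -1.0]
opening: 0.0909
```

```bash
python3 -m creep '[[[0,0,15,0,0,0],[0,0,25,0,0,0],[0,0,30,0,0,0],[0,0,30,0,0,0],[0,0,20,0,0,0]]]' ; python3 -m creep '[[[0,0,0,0,0,0],[0,0,0,0,0,0]]]'; python3 look.py pics/t5.png
python3 - <<'E'
import cv2,numpy as np
a=cv2.imread('pics/a.png');t=cv2.imread('pics/t5.png')
print(t.shape)
t[420:560,0:180]=a[190:330,190:370]
cv2.imwrite('pics/t5b.png',t)
E
```

```text
time: 13.75
tool_pos: [0.5253, 0.2371, 0.4537]
tool_rot: [-3.131, 0.007, 1.494]
contact_force: [1.1, 0.0, 0.6]
opening: 0.0917
time: 13.92
tool_pos: [0.5254, 0.2372, 0.4591]
tool_rot: [-3.14, 0.003, 1.494]
contact_force: [0.2, 0.6, -0.7]
opening: 0.092
(560, 800, 3)
```

View pics/t5b.png

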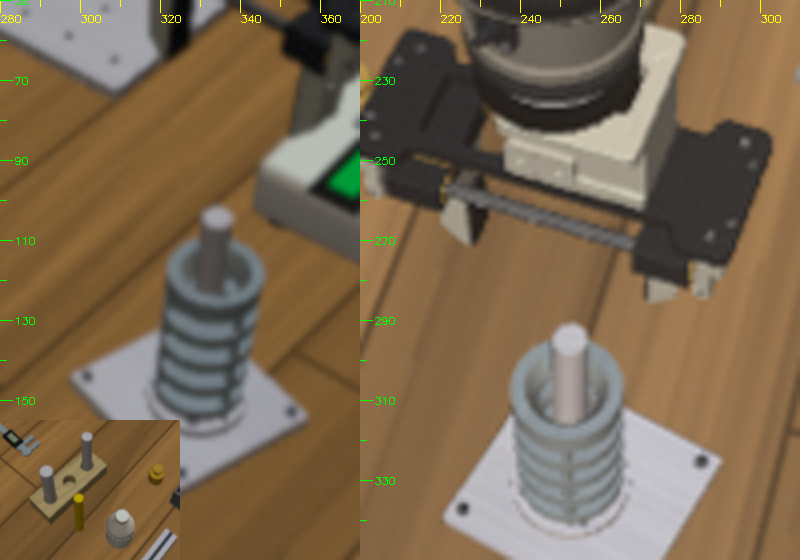

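The rod stands free in the cage, with its top near (334.2,104.5) in scene and (252.5,294.5) in side. The two outer rods still stand in the rack. I check the height and tilt from the top.

Run:
```python
from h import *
p,e=tri([fixed('scene',334.2,104.5),fixed('side',252.5,294.5)]);print('top',p,e,'foot z',p[2]-.157)
print('mouth',tri([fixed('scene',333.8,118),fixed('side',251.7,308.5)])[0])
```

```text
top [0.5262 0.2336 0.1859] [np.float64(1.5037896529756302e-05), np.float64(1.5037896529571415e-05)] foot z 0.028850119987894413
mouth [0.5268 0.2412 0.1338]
```

```bash
python3 -c "
from cell import robot
print(robot.hand_in())"
```

```text
the job is handed in; nothing more can be done
None
```

I sized the middle rod, left it standing in the gauge on the ring that stopped it, and handed the job in. It took about 14 s of the 58 s. No verdict was reported.

- **Rod:** it measured about 20 mm across in the wrist view, so it is rod_c.
- **Stop:** the lowest ring (18 mm) stopped it, with the foot felt at about 30 mm above the table.
- **Press:** the wrist force read 11–14 N for about 1.4 s. With the rod's 1.4 N of weight added, the push was about 13–15 N. The highest reading was 14.2 N, but I only saw readings at the end of each move.
- **Standing height:** triangulating the rod's top after release puts the foot at about 29 mm. That agrees with the felt stop and lies in the allowed 25–47 mm, but with only about 4 mm to spare above the lower limit. The camera calibration is good to about 2 mm.
- **Position and tilt:** the rod's top is about 7 mm from the plate centre. The tilt is about 0.05 rad, estimated from the top against the cage axis. I did not measure the foot's sideways position after release.
- **Surroundings:** the other two rods still stand in the rack, the bystanders visible in the last pictures look unmoved, and the gripper is clear of everything.

One picture check failed on a cropping error while I was lifting the rod. I went on and checked the rod at the gauge instead.

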